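# Uncover the press nest and scrape it clean

## Robot

A 6-joint arm with a two-finger parallel gripper is mounted at the origin on the work surface. World frame = base frame: x ahead of the robot, y to its left, z up, the work surface at z = 0. Lengths are in m, angles in rad, forces in N, time in s.
With the tool pointing down it reaches from about 0.275 to 0.725 m from the base axis. Payload 15.9 kg.
Tool frame: the origin (TCP) lies at the very end of the fingers, on their centre line; the grasp point (between the pads) lies 19 mm behind it (manip.grip_depth is the distance from the TCP to the grasp point, in m); z points along the fingers, y is the direction in which the jaws open and shut (so a half turn about z gives the same grasp; the last joint's range is limited). The gripper opens to 85 mm and grips with 20 to 120 N. Pads are 22 mm wide; open, the fingers measure 114 mm over their backs; the gripper's body (76 mm by 85 mm) begins 54 mm behind the grasp point. The pads swing forward as they close: fully open they stand 13 mm farther back than shut.
Start: joints at [1.183, 0.213, -0.034, 1.323, 0, 1.571], TCP at [0.189, 0.463, 0.231] pointing down, gripper open.
Joint ranges: [-2.98, 2.98], [-0.74, 1.72], [-1.14, 1.35], [-2.1, 2.04], [-1.57, 1.44], [-3.14, 3.14]. Speed limits (rad/s): [1.89, 1.89, 2.39, 2.57, 3.14, 3.14].

## Interface

Orientations are given as a rotation vector (axis times angle).
In Python, from rig import manip, imaging, close_job, models gives the robot as it stands.
- The arm moves only by the tool servo_tool, never from a script. Its argument "plan" is a list of rows, each a list of 3 entries, a list of its own where there are three numbers: the shift along the world's x, y, z in cm, then the turn, a rotation vector about the world's x, y, z in degrees, then the gripper's target within -1 to 1 (shut at 1, half-way at 0, fully open at -1). In form: [[[tx, ty, tz], [wx, wy, wz], grip], ...]. A call has 1 to 20 rows; each row shifts and turns the commanded pose from where the row before left it; what a row does not reach is not made up. A row lasts 1/12 s, in which the tool goes at most 41.7 mm and 7.16 degrees, less where a joint would pass 70% of its speed; a pose out of reach is approached as far as the arm can. A call is refused whole if a number of a shift passes 4.17 or a number of a turn 7.16, either way. A call with a gripper value outside its range is refused whole. The fingers move at their own pace and stop on an object; "grip_force" is the grip in N (left out, the last holds). Time passes only in rows, so rows that do not move let the fingers close. It gives the time, the measured TCP pose, the force and the opening at its end, in the units of the state.
- manip.state(): the state, without advancing time (a new reading comes with each control period).
- imaging.snapshot(name): name is "scene" or "top"; returns the picture (384x512x3 uint8, blue, green, red); there is no depth.
- imaging.camera_info(name): a dict with "K" (3x3 intrinsics, pixels), "distortion" ([k1, k2, p1, p2, k3] as OpenCV has them; the pictures are not rectified), "rvec" (rotation vector, rad) and "tvec" (3), from world to camera coordinates, as OpenCV has them. Camera axes: x right, y down, z forward; pixel columns grow to the right and rows downward; lengths in m; the calibration is good to about 2 mm. A picture is of the moment at which its call begins. camera_info takes no time and is no camera call.
- close_job(): hands the job in, once; it reports no verdict.
Trained networks look in the newest picture that a camera, given by its name, has taken for a name from the list of things; names that differ only in an ending like _2 or _b are one class to them, and where a whole thing is asked for, a point or a joint stands for the part that bears it (a point fixed in the world has none). Each returns a list of dicts, best first, with "score" (0 to 1); they miss things now and then, are a little off and sometimes report something else, mostly with a low value. They report only what shows in the picture. A call takes as long as a camera call. They do not tell look-alikes from the thing itself.
- models.find_in(camera, name): "at" ([x, y, z] in m, in world coordinates, good to about 4 mm: the middle of the surface that is visible of it).
- models.spot_point(camera, name): "at" ([x, y, z] in m, in world coordinates, good to about 4 mm: a listed point, or the origin of a listed thing).
The state is a dict: "time": time; "q": joint angles; "qd": joint speeds; "joint_efforts": joint torques, N m; "ee_pos": TCP position; "tool_rot": TCP orientation; "contact_force": force on the tool from outside, world axes, zero at the start; "torque": the same for the moment, N m; "gripper_width": opening from 0.0 (shut) to 1.0 (fully open).
Only numpy, scipy, OpenCV 4.12 (cv2) and the standard library are available. Lean on these libraries where they do the work, as an engineer would, in place of code of your own. Each camera call takes 0.05 s, during which the arm holds its last target. There are 200 camera calls.

## Task

Lift the orange cover off the press nest by its black knob and set it down gently, knob up, in the middle of the pink foam pad. Then take the scraper by its yellow handle, press it down at the closed back end of the nest until the sprung plate gives a little (never so hard that it bottoms out), and keeping the plate pressed, sweep all the white trimmings off the open front edge into the blue catch tray. Put the scraper back standing in its grey rest; keep the fingers off the trimmings and leave the other things on the bench alone.

Things in the scene. Friction and masses are not known exactly. Their poses are not given: they have to be found in the camera images.
- station: Press nest, fixed to the table. Origin: on the table under the housing's middle; z up; +x to the closed back end, -x to the open front with the blue tray. Housing 160 (x) x 146 (y) mm; side and back walls 8 mm thick, tops at z = 70 mm; channel 130 mm wide, back wall's inner face at x = +72 mm. Its floor, the dark sprung plate, runs from x = -82 mm (open front edge) to +71 mm, 127 mm wide.
- tray (a point): Middle of the floor of the blue catch tray, part of the station, in front of the plate's open edge; axes as the station's. The tray takes x = +58 to -60 mm from here, 146 mm wide over 5 mm walls; floor 5 mm, rim 34 mm above the table.
- plate (a joint): How far the sprung plate is pressed down, m: 0 at rest, 0.010 bottomed out (keep below 0.0085; over 0.001 counts as pressed). It gives from about 2 N on, then 1 mm per 0.9 N. The resting height of its top, 36 to 48 mm above the table, differs every time and is not reported: feel for it (5 N more than in free air is right).
- lid: Orange cover lying loose on the nest's walls, 164 (x) x 150 (y) mm, 0.3 to 0.5 kg. Origin: centre of its lowest plane, the bottom of a locating lip (8 mm high, 138 x 124 mm, hanging inside the walls with 3 mm play at the sides); the orange slab is z = 8 to 15 mm. Lift it straight up at first. z up through the knob.
- knob: Black cylindrical knob fixed to the middle of the cover: 32 mm diameter, 36 mm high. Origin: its foot, on the orange slab (15 mm above the cover's origin); z up.
- pad: Pink foam pad fixed to the table, 190 (x) x 180 (y) x 12 mm, firm; left or right of the nest. Origin: centre of its underside on the table. The cover's middle belongs within 35 mm of the pad's middle.
- scraper: Scraper standing upright in its rest: block 26 (x) x 114 (y) x 44 mm high with a black rubber foot and a flat underside, and on it a yellow handle 20 (x) x 50 (y) mm, from 44 to 90 mm above the origin. Origin: centre of its underside; it is the same either way round. Grip the handle across its 20 mm (along x). Mass about 0.18 kg.
- rest: Grey open tray fixed to the table in which the scraper stands, 70 (x) x 150 (y) x 18 mm, walls and floor 5 mm, on the other side of the nest from the pad. Origin: centre of its underside on the table; the scraper's long side lies along its y.
- chip0: White T-shaped plastic trimming, 36 x 24 x 9 mm, about 12 g; lies loose on the sprung plate under the cover, none reaches beyond x = +17 mm of the station, so there is room for the scraper behind them. Origin: its underside.
- chip1: White T-shaped plastic trimming, 36 x 24 x 9 mm, about 12 g; lies loose on the sprung plate under the cover, none reaches beyond x = +17 mm of the station, so there is room for the scraper behind them. Origin: its underside.
- chip2: White T-shaped plastic trimming, 36 x 24 x 9 mm, about 12 g; lies loose on the sprung plate under the cover, none reaches beyond x = +17 mm of the station, so there is room for the scraper behind them. Origin: its underside.
- chip3: White T-shaped plastic trimming, 36 x 24 x 9 mm, about 12 g; lies loose on the sprung plate under the cover, none reaches beyond x = +17 mm of the station, so there is room for the scraper behind them. Origin: its underside.
- shell0: Bystander, leave alone: white plastic remote shell, 117 x 34 x 12 mm, lying flat. Origin: its underside's middle.
- shell1: Bystander, leave alone: another such white shell. Origin: its underside's middle.
- bottle: Bystander, leave alone: clear bottle with red cap, 60 mm across, 150 mm tall. Origin: its underside's middle.
- tape: Bystander, leave alone: yellow tape roll, 90 mm across, 22 mm high. Origin: its underside's middle.
- driver: Bystander, leave alone: screwdriver lying on the table. Origin: its underside's middle.
- mug: Bystander, leave alone: blue mug, 76 mm across, 90 mm tall. Origin: its underside's middle.
Mind the look-alikes: they are no part of the job. What is shaped like the scraper but green or purple is not meant.

How it is judged:
By the outcome, as a careful person would: the job done as asked, in the order asked, and still so for the second after the job is handed in, with the robot touching nothing.
It also fails if it takes over 67 s, if anything falls off the work surface, if the arm or the gripper's body presses on something with over 40 N, if the wrist force passes 120 N, or if a joint passes its speed limit or range.

## Working session

There is one attempt and no reset: what is moved stays moved. The work goes in short steps, Python scripts to look and compute and a tool call to move; the robot and the scene stay as the last step left them, time stands still between calls to the robot, and variables do not carry over. Pictures are saved under pics/ and viewed, about 8 in all and at most 12, crops included, and the job is handed in when it is done.

Besides the shell and the picture viewer there is one more tool, called after "Request:" as a command line: name --argument value ..., lists and objects as JSON in quotes. servo_tool: Moves the arm, as the interface text tells. Its arguments: {"type":"object","properties":{"plan":{"type":"array","items":{"type":"array"}},"grip_force":{"type":"number"}},"required":["plan"]}

```bash
mkdir -p pics
cat > h.py <<'E'
import numpy as np,cv2
from rig import manip,imaging,models
def cam(n):
    c=imaging.camera_info(n);return np.array(c["K"]),np.array(c["distortion"]),np.array(c["rvec"],float),np.array(c["tvec"],float)
def proj(n,p):
    K,d,r,t=cam(n);return cv2.projectPoints(np.array(p,float).reshape(-1,1,3),r,t,K,d)[0].reshape(-1,2)
def ray(n,uv,z):
    K,d,r,t=cam(n);u=cv2.undistortPoints(np.array(uv,float).reshape(-1,1,2),K,d).reshape(-1,2)
    R=cv2.Rodrigues(r)[0];o=-R.T@t.ravel();D=np.c_[u,np.ones(len(u))]@R
    return o+D*((z-o[2])/D[:,2])[:,None]
E
python3 - <<'E'
from h import *
a=imaging.snapshot("scene");b=imaging.snapshot("top")
cv2.imwrite("pics/a.png",cv2.resize(a,(800,600)));cv2.imwrite("pics/b.png",cv2.resize(b,(800,600)))
cv2.imwrite("pics/a0.png",a);cv2.imwrite("pics/b0.png",b)
for n in ["station","tray","knob","lid","pad","scraper","rest"]:
    for c in ["top","scene"]:
        for f in (models.spot_point,):
            for r in f(c,n)[:3]: print(n,c,np.round(r["at"],3),round(r["score"],2),proj(c,r["at"]).round())
s=manip.state();print(s)
E
```

```text
station scene [ 0.59  -0.039 -0.003] 0.69 [[255. 213.]]
tray top [ 0.448 -0.055 -0.001] 0.83 [[259. 227.]]
tray scene [ 0.448 -0.054  0.   ] 0.84 [[242. 175.]]
tray scene [0.782 0.026 0.005] 0.34 [[293. 267.]]
knob top [ 0.591 -0.036  0.08 ] 0.48 [[250. 174.]]
knob top [ 0.746 -0.296  0.001] 0.21 [[331. 128.]]
knob scene [ 0.593 -0.032  0.076] 0.5 [[258. 198.]]
lid top [ 0.595 -0.04   0.065] 0.83 [[251. 174.]]
lid scene [ 0.593 -0.042  0.061] 0.89 [[255. 202.]]
lid scene [ 0.771  0.151 -0.001] 0.73 [[336. 256.]]
pad top [ 0.498  0.307 -0.001] 0.71 [[136. 216.]]
pad scene [ 0.497  0.312 -0.   ] 0.94 [[359. 170.]]
scraper top [ 0.33  -0.28  -0.002] 0.89 [[338. 263.]]
scraper top [ 0.49  -0.286  0.006] 0.87 [[336. 209.]]
scraper top [ 0.506 -0.464  0.001] 0.57 [[393. 201.]]
scraper scene [ 0.33  -0.271 -0.003] 0.71 [[168. 157.]]
scraper scene [ 0.51  -0.467 -0.003] 0.56 [[107. 213.]]
rest top [ 0.503 -0.286 -0.001] 0.65 [[335. 205.]]
rest scene [ 0.493 -0.285  0.002] 0.85 [[168. 198.]]
{'time': 0.8, 'q': array([ 1.18299111e+00,  2.12888359e-01, -3.43905878e-02,  1.32350020e+00,
        1.16499877e-05,  1.57080667e+00]), 'qd': array([ 0.00041368, -0.00039814, -0.00037292, -0.00037585,  0.00149807,
       -0.0006247 ]), 'joint_efforts': array([-1.31268538e-03, -6.85914302e+01,  4.87306488e+01,  1.61110700e-03,
       -6.07477818e-05, -1.43906544e-05]), 'ee_pos': array([0.1890716 , 0.46286282, 0.2313154 ]), 'tool_rot': array([-6.05367312e-01, -3.08270722e+00, -3.00103927e-05]), 'contact_force': array([ 0.08600237,  0.75460223, -0.76895469]), 'torque': array([0.00671147, 0.03388803, 0.02859412]), 'gripper_width': 0.9995281799119056}
```

View pics/a.png

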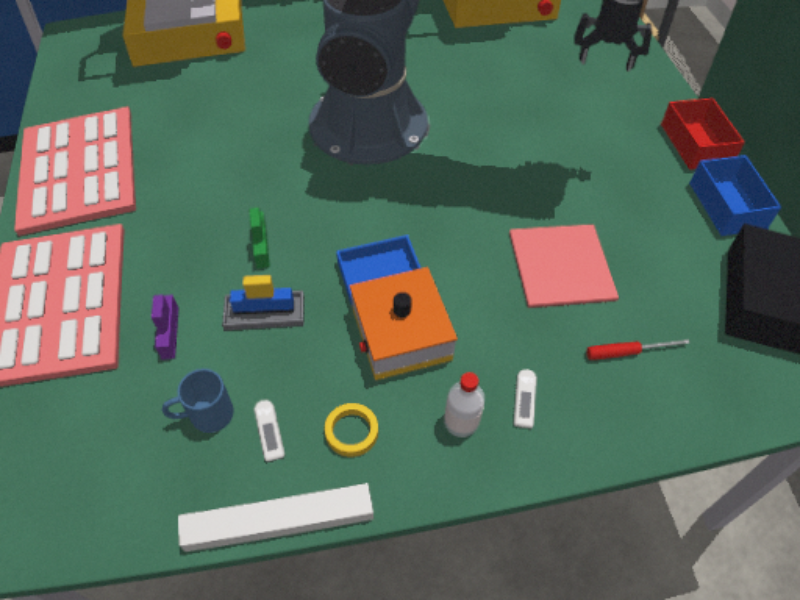

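View pics/b.png

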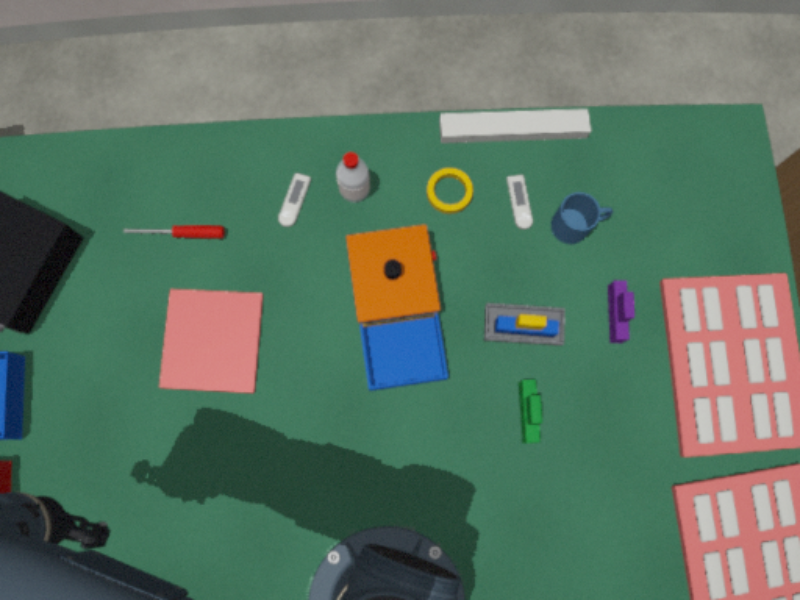

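The green bar (530,410) and purple bar (622,310) in the top view are scraper look-alikes. The blue block with the yellow handle at (530,322), standing in the grey rest, is the scraper. The blue open tray (405,350) belongs to the nest; the blue and red boxes at far left do not. The pad is the pink square at (212,340), not the pink boards on the right. Next I'll measure by colour and check the choice in one crop.

```bash
cat >> h.py <<'E'
def rect(n,img,lo,hi,z,near,rad=45,dbg=None):
    hsv=cv2.cvtColor(img,cv2.COLOR_BGR2HSV);m=cv2.inRange(hsv,np.array(lo),np.array(hi))
    k=np.zeros_like(m);cv2.circle(k,tuple(int(v) for v in near),rad,255,-1);m&=k
    c,_=cv2.findContours(m,cv2.RETR_EXTERNAL,cv2.CHAIN_APPROX_NONE)
    c=max(c,key=cv2.contourArea).reshape(-1,2)
    w=ray(n,c,z)[:,:2]
    (cx,cy),(a,b),an=cv2.minAreaRect((w*1000).astype(np.float32))
    return np.round([cx,cy,a,b,an],1)
E
python3 - <<'E'
from h import *
a=cv2.imread("pics/a0.png");b=cv2.imread("pics/b0.png")
for n,i,P in (("top",b,dict(lid=(251,174),pad=(136,218),tray=(259,225),yel=(341,206),blk=(338,208))),("scene",a,dict(lid=(258,205),pad=(360,170),tray=(242,167),yel=(165,183),blk=(168,193)))):
    print(n,"lid",rect(n,i,(5,150,120),(16,255,255),.077,P["lid"],55))
    print("pad",rect(n,i,(0,70,120),(179,180,255),.012,P["pad"],50))
    print("tray",rect(n,i,(100,130,40),(120,255,255),.034,P["tray"],45))
    print("yel",rect(n,i,(20,130,90),(32,255,255),.095,P["yel"],15))
    print("blk",rect(n,i,(100,130,40),(120,255,255),.049,P["blk"],30))
    print("knob",rect(n,i,(0,0,0),(179,255,60),.113,P["lid"] if n=="top" else (258,194),13))
x=np.hstack([cv2.resize(b[150:270,195:375],(800,533))]);cv2.imwrite("pics/c.png",x)
E
```

```text
top lid [590.5 -40.4 164.6 151.5   5.5]
pad [497.  293.3 292.7 274.3   1. ]
tray [450.  -53.6 121.3 149.2   5.4]
yel [ 484.6 -280.4   52.7   24.4   82.3]
blk [ 483.9 -281.6  116.1   30.9   81.7]
knob [587.1 -41.   24.9  28.6  87.3]
scene lid [596.1 -37.3 164.1 149.6   5.5]
pad [447.3 306.1 293.  301.5  81.5]
tray [459.7 -51.1 131.  152.2   5.5]
yel [ 505.6 -279.8   50.4   48.6   85.5]
blk [ 503.  -281.4  117.3   50.9   82.1]
knob [607.  -39.7  26.7  45.5  78.9]
```

View pics/c.png

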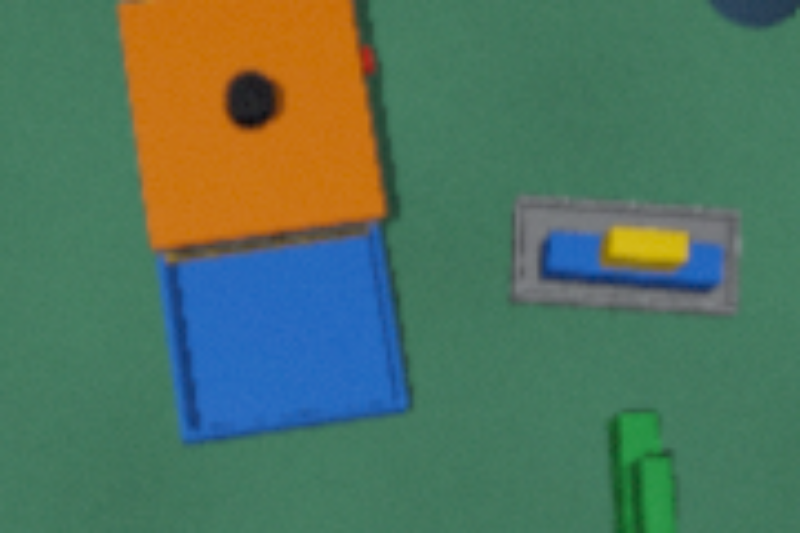

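The crop shows the blue block with the yellow handle at (650,250) in the grey rest, with the green look-alike below it at (645,470). The choice holds. Next is a silhouette fit to refine the poses.

```bash
cat >> h.py <<'E'
from scipy.optimize import minimize
S=4
def box(x0,x1,y0,y1,z0,z1): return np.array([[x,y,z] for x in (x0,x1) for y in (y0,y1) for z in (z0,z1)])
def mask(img,ranges,near,rad):
    hsv=cv2.cvtColor(img,cv2.COLOR_BGR2HSV);m=sum(cv2.inRange(hsv,np.array(l),np.array(h))//255 for l,h in ranges)>0
    m=m.astype(np.uint8);k=np.zeros_like(m);cv2.circle(k,tuple(near),rad,1,-1);m&=k
    n,L,st,_=cv2.connectedComponentsWithStats(m);m=(L==1+np.argmax(st[1:,4])).astype(np.uint8)
    c,_=cv2.findContours(m,cv2.RETR_EXTERNAL,cv2.CHAIN_APPROX_NONE);m=cv2.drawContours(m*0,c,-1,1,-1)
    return cv2.resize(m,None,fx=S,fy=S,interpolation=cv2.INTER_LINEAR)
def fit(masks,boxes,p0):
    def cost(p):
        c,s=np.cos(p[2]),np.sin(p[2]);e=0
        for n,m in masks.items():
            r=m*0
            for b in boxes:
                w=np.c_[b[:,0]*c-b[:,1]*s+p[0],b[:,0]*s+b[:,1]*c+p[1],b[:,2]]
                h=cv2.convexHull(((proj(n,w)+.5)*S*16-8).astype(np.int32));cv2.fillConvexPoly(r,h,1,shift=4)
            e+=(r!=m).sum()/m.sum()
        return e
    x0=np.array(p0);sim=np.vstack([x0]+[x0+d for d in np.diag([.01,.01,.08])])
    r=minimize(cost,x0,method="Nelder-Mead",options=dict(initial_simplex=sim,xatol=1e-4,fatol=1e-4,maxfev=150))
    return np.round([*r.x[:2],np.degrees(r.x[2]),r.fun],4)
E
cat > f.py <<'E'
from h import *
I=dict(scene=cv2.imread("pics/a0.png"),top=cv2.imread("pics/b0.png"))
O=[((5,150,90),(16,255,255))];Y=[((20,120,60),(34,255,255))];B=[((100,130,30),(125,255,255))];P=[((0,70,100),(7,190,255)),((170,70,100),(179,190,255))]
G=[((0,0,40),(179,60,190))]
def go(nm,rg,near,rad,boxes,p0):
    M={n:mask(I[n],rg,near[n],rad) for n in I}
    print(nm,"both",fit(M,boxes,p0),*[(n,fit({n:M[n]},boxes,p0)) for n in M])
go("scr",Y+B,dict(scene=(168,190),top=(338,208)),28,[box(-.013,.013,-.057,.057,.005,.049),box(-.01,.01,-.025,.025,.049,.095)],[.49,-.281,-.13])
go("hand",Y,dict(scene=(168,185),top=(338,208)),28,[box(-.01,.01,-.025,.025,.049,.095)],[.49,-.281,-.13])
go("lid",O,dict(scene=(258,205),top=(251,174)),55,[box(-.082,.082,-.075,.075,.070,.077)],[.592,-.039,.096])
go("pad",P,dict(scene=(360,170),top=(136,218)),48,[box(-.095,.095,-.09,.09,0,.012)],[.497,.308,0])
go("rest",Y+B+G,dict(scene=(168,195),top=(336,207)),32,[box(-.035,.035,-.075,.075,0,.018),box(-.013,.013,-.057,.057,.005,.049),box(-.01,.01,-.025,.025,.049,.095)],[.49,-.284,-.13])
E
python3 f.py
```

```text
scr both [ 0.488  -0.283  -6.3404  0.3718] ('scene', array([  0.4873,  -0.282 , -10.8658,   0.162 ])) ('top', array([ 0.488 , -0.2861, -5.8879,  0.1846]))
hand both [ 0.4881 -0.2826 -2.9738  0.4549] ('scene', array([ 0.4885, -0.2815, -5.2354,  0.1783])) ('top', array([ 0.4875, -0.2863, -4.1859,  0.3042]))
lid both [ 0.5918 -0.0389  5.7996  0.0957] ('scene', array([ 0.5925, -0.0371,  5.0109,  0.0491])) ('top', array([ 0.5912, -0.04  ,  5.5318,  0.0269]))
pad both [ 0.4946  0.31   -5.5468  0.0782] ('scene', array([ 0.4958,  0.312 , -5.6118,  0.0394])) ('top', array([ 0.4939,  0.3086, -5.3367,  0.0233]))
rest both [ 0.496  -0.2839 -7.1782  0.1337] ('scene', array([ 0.4972, -0.282 , -6.9862,  0.0762])) ('top', array([ 0.4957, -0.2848, -6.8619,  0.0381]))
```

Request:
servo_tool --plan '[[[2.24,-2.79,-0.2],[0,0,0],-1],[[2.24,-2.79,-0.2],[0,0,0],-1],[[2.24,-2.79,-0.2],[0,0,0],-1],[[2.24,-2.79,-0.2],[0,0,0],-1],[[2.24,-2.79,-0.2],[0,0,0],-1],[[2.24,-2.79,-0.2],[0,0,0],-1],[[2.24,-2.79,-0.2],[0,0,0],-1],[[2.24,-2.79,-0.2],[0,0,0],-1],[[2.24,-2.79,-0.2],[0,0,0],-1],[[2.24,-2.79,-0.2],[0,0,0],-1],[[2.24,-2.79,-0.2],[0,0,0],-1],[[2.24,-2.79,-0.2],[0,0,0],-1],[[2.24,-2.79,-0.2],[0,0,0],-1],[[2.24,-2.79,-0.2],[0,0,0],-1],[[2.24,-2.79,-0.2],[0,0,0],-1],[[2.24,-2.79,-0.2],[0,0,0],-1],[[2.24,-2.79,-0.2],[0,0,0],-1],[[2.24,-2.79,-0.2],[0,0,0],-1],[[0,0,0],[0,0,0],-1]]' --grip_force 40

```text
time: 2.38
ee_pos: [0.5946, -0.0438, 0.1938]
tool_rot: [-0.611, -3.081, 0.002]
contact_force: [1.3, -0.2, 1.1]
gripper_width: 1.002
```

Request:
servo_tool --plan '[[[-0.3,0.48,-2.5],[0,0,0],-1],[[0,0,-3],[0,0,0],-1],[[0,0,-2.7],[0,0,0],-1],[[0,0,-1.5],[0,0,0],-1],[[0,0,-1.1],[0,0,0],-1],[[0,0,0],[0,0,0],-0.5],[[0,0,0],[0,0,0],0],[[0,0,0],[0,0,0],0.5],[[0,0,0],[0,0,0],1],[[0,0,0],[0,0,0],1],[[0,0,0],[0,0,0],1],[[0,0,0],[0,0,0],1],[[0,0,0],[0,0,0],1]]' --grip_force 50

```text
time: 3.47
ee_pos: [0.59, -0.0348, 0.0888]
tool_rot: [0.605, 3.08, -0.0]
contact_force: [-2.9, -0.3, 10.2]
gripper_width: 0.357
```

Request:
servo_tool --plan '[[[0,0,0],[0,0,0],1],[[0,0,0.3],[0,0,0],1],[[0,0,0.5],[0,0,0],1],[[0,0,0.8],[0,0,0],1],[[0,0,1.2],[0,0,0],1],[[0,0,1.2],[0,0,0],1],[[0,0,0],[0,0,0],1]]'

```text
time: 4.05
ee_pos: [0.5905, -0.0345, 0.1302]
tool_rot: [0.605, 3.079, 0.001]
contact_force: [0.7, -0.2, -2.9]
gripper_width: 0.356
```

Run:
```python
from h import *
a=imaging.snapshot("scene");b=imaging.snapshot("top")
cv2.imwrite("pics/d.png",np.hstack([cv2.resize(a[120:270,180:330],(400,400)),cv2.resize(b[100:250,180:330],(400,400))]))
print(manip.state()["contact_force"],manip.state()["q"])
```

```text
[-0.15255465 -0.13019869 -3.83392317] [-5.85109282e-02  4.34661691e-01  1.05846844e-02  1.14571474e+00
  1.65917045e-04  3.29267440e-01]
```

View pics/d.png

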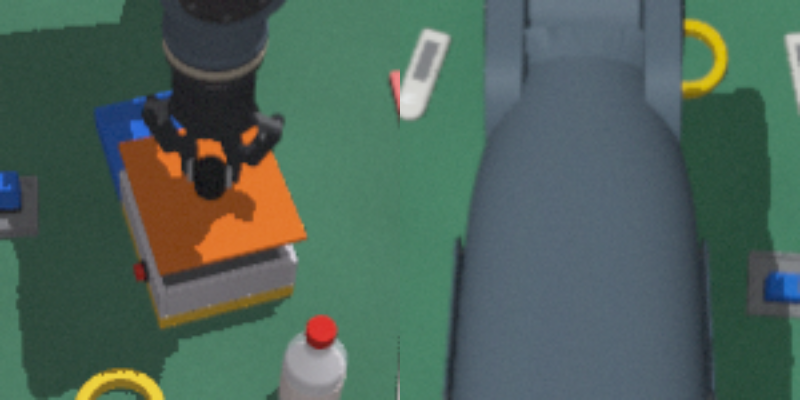

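The cover (left half, knob at (210,180)) hangs level in the fingers and is clear of the nest. Next I carry it to the pad.

Request:
servo_tool --plan '[[[0,0,1.5],[0,0,0],1],[[0,0,1.5],[0,0,0],1],[[-0.3,1.0,0.5],[0,0,-1],1],[[-0.5,2.0,0],[0,0,-1],1],[[-0.7,2.6,0],[0,0,-1],1],[[-0.75,2.8,0],[0,0,-1],1],[[-0.8,2.9,0],[0,0,-1],1],[[-0.8,2.9,0],[0,0,-1],1],[[-0.8,2.9,0],[0,0,-1],1],[[-0.8,2.9,0],[0,0,-1],1],[[-0.8,2.9,0],[0,0,-1],1],[[-0.8,2.9,0],[0,0,-1],1],[[-0.8,2.9,0],[0,0,-1],1],[[-0.8,2.9,0],[0,0,0],1],[[-0.75,2.6,-0.5],[0,0,0],1],[[-0.5,1.9,-1.5],[0,0,0],1],[[-0.3,0.9,-2],[0,0,0],1],[[0,0,-2],[0,0,0],1],[[0,0,-1.5],[0,0,0],1],[[0,0,0],[0,0,0],1]]'

```text
time: 5.82
ee_pos: [0.4851, 0.3344, 0.0834]
tool_rot: [-0.896, -3.007, 0.007]
contact_force: [-0.9, -0.4, -4.1]
gripper_width: 0.359
```

Request:
servo_tool --plan '[[[0.5,-1.1,-1],[0,0,0],1],[[0.5,-1.2,-1],[0,0,0],1],[[0,0,-1],[0,0,0],1],[[0,0,-0.7],[0,0,0],1],[[0,0,-0.3],[0,0,0],1],[[0,0,0],[0,0,0],1]]'

```text
time: 6.32
ee_pos: [0.497, 0.3125, 0.0469]
tool_rot: [-0.898, -3.01, 0.001]
contact_force: [-0.4, 0.4, -3.2]
gripper_width: 0.359
```

Request:
servo_tool --plan '[[[0,0,-0.2],[0,0,0],1],[[0,0,-0.2],[0,0,0],1],[[0,0,-0.15],[0,0,0],1],[[0,0,-0.1],[0,0,0],1],[[0,0,0],[0,0,0],1],[[0,0,0],[0,0,0],1]]'

```text
time: 6.82
ee_pos: [0.4973, 0.3125, 0.0409]
tool_rot: [0.898, 3.01, 0.0]
contact_force: [-1.4, -0.2, -3.3]
gripper_width: 0.362
```

Request:
servo_tool --plan '[[[0,0,-0.1],[0,0,0],1],[[0,0,-0.1],[0,0,0],1],[[0,0,0],[0,0,0],1],[[0,0,0],[0,0,0],1]]'

```text
time: 7.15
ee_pos: [0.4973, 0.3125, 0.0389]
tool_rot: [0.898, 3.01, 0.0]
contact_force: [0.0, 0.7, -1.7]
gripper_width: 0.36
```

Load is coming off. One more millimetre, then I'll check.

Request:
servo_tool --plan '[[[0,0,-0.1],[0,0,0],1],[[0,0,0],[0,0,0],1],[[0,0,0],[0,0,0],1]]'

```text
time: 7.4
ee_pos: [0.4974, 0.3126, 0.0388]
tool_rot: [0.898, 3.01, 0.001]
contact_force: [-4.9, -2.7, 14.8]
gripper_width: 0.357
```

Request:
servo_tool --plan '[[[0,0,0],[0,0,0],0.3],[[0,0,0],[0,0,0],0],[[0,0,0],[0,0,0],-0.5],[[0,0,0],[0,0,0],-1],[[0,0,0],[0,0,0],-1],[[0,0,0],[0,0,0],-1],[[0,0,1],[0,0,0],-1],[[0,0,2.5],[0,0,0],-1],[[0,0,3.5],[0,0,0],-1],[[0,0,3.5],[0,0,0],-1],[[0,-2,1],[0,0,0],-1]]'

```text
time: 8.32
ee_pos: [0.4988, 0.2953, 0.1586]
tool_rot: [0.894, 3.007, 0.009]
contact_force: [1.6, 1.0, 1.0]
gripper_width: 0.997
```

Request:
servo_tool --plan '[[[0,-3.5,0],[0,0,-4],-1],[[0,-3.5,0],[0,0,-4],-1],[[0,-3.5,0],[0,0,-4],-1],[[0,-3.5,0],[0,0,-4],-1],[[0,-3.5,0],[0,0,-4],-1],[[0,-3.5,0],[0,0,-4],-1],[[0,-3.5,0],[0,0,-4],-1],[[0,-3.5,0],[0,0,-4],-1],[[0,-3.5,0],[0,0,-4],-1],[[0,-3.5,0],[0,0,-4],-1],[[0,-3.5,0],[0,0,-4],-1],[[0,-3.5,0],[0,0,-4],-1],[[0,-3.5,0],[0,0,-4],-1],[[0,-3.5,0],[0,0,-4],-1],[[0,-3.5,0],[0,0,-4],-1],[[-0.4,-2.5,0],[0,0,-4],-1],[[-0.4,-1.5,0],[0,0,0],-1],[[0,0,0],[0,0,0],-1]]'

```text
time: 9.82
ee_pos: [0.4885, -0.2754, 0.1533]
tool_rot: [2.36, 2.073, -0.001]
contact_force: [-0.2, -0.5, -0.2]
gripper_width: 0.996
```

Run:
```python
from h import *
a=imaging.snapshot("scene");b=imaging.snapshot("top")
cv2.imwrite("pics/a2.png",a);cv2.imwrite("pics/b2.png",b)
cv2.imwrite("pics/e.png",np.vstack([cv2.resize(a[100:300,130:430],(600,400)),cv2.resize(b[130:280,80:480],(600,200))]))
s=manip.state();print(s["ee_pos"],s["tool_rot"],s["q"],s["contact_force"])
for n in ("lid","knob"):
  for c in ("top","scene"): print(n,c,[(np.round(r["at"],3),round(r["score"],2)) for r in models.spot_point(c,n)[:2]])
for c in ("top","scene"): print(c,[(np.round(r["at"],3),round(r["score"],2)) for i in range(1) for r in models.spot_point(c,"chip0")[:6]])
```

```text
[ 0.4891232  -0.27278047  0.15324543] [2.35770219e+00 2.07615935e+00 3.36478472e-04] [-5.08831804e-01  3.60879369e-01 -3.31087845e-02  1.17667566e+00
  1.80348291e-04  1.18879094e+00] [-0.45235094  0.16205052 -0.56944884]
lid top [(array([0.502, 0.309, 0.011]), 0.59)]
lid scene [(array([0.501, 0.309, 0.01 ]), 0.66)]
knob top [(array([0.502, 0.314, 0.031]), 0.69)]
knob scene [(array([0.5  , 0.314, 0.025]), 0.42)]
top [(array([ 0.534, -0.014,  0.048]), 0.53), (array([ 0.581, -0.005,  0.049]), 0.5), (array([ 0.542, -0.073,  0.047]), 0.37), (array([ 0.585, -0.07 ,  0.051]), 0.37)]
scene [(array([ 0.585, -0.072,  0.046]), 0.62), (array([ 0.535, -0.015,  0.046]), 0.6), (array([ 0.586, -0.011,  0.048]), 0.59), (array([ 0.542, -0.072,  0.047]), 0.42)]
```

View pics/e.png

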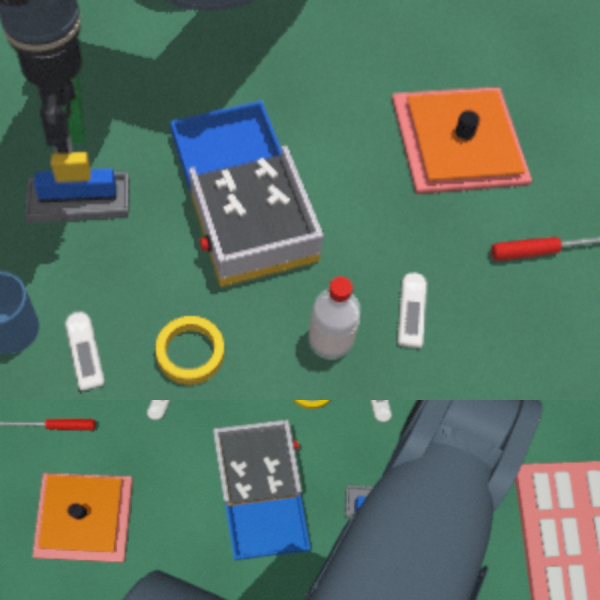

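The cover sits in the middle of the pad with the knob up. Four chips show on the plate (scene crop (225,180), (265,168), (234,205), (277,195)), and the back end is free. Next I grip the scraper handle.

Request:
servo_tool --plan '[[[0,-1.0,-1],[0,0,0],-1],[[-0.1,0,-2.5],[0,0,0],-1],[[0,0,-2.5],[0,0,0],-1],[[0,0,-2],[0,0,0],-1],[[0,0,-1],[0,0,0],-1],[[0,0,-0.5],[0,0,0],-1],[[0,0,0],[0,0,0],-0.4],[[0,0,0],[0,0,0],0.1],[[0,0,0],[0,0,0],0.4],[[0,0,0],[0,0,0],0.7],[[0,0,0],[0,0,0],1],[[0,0,0],[0,0,0],1],[[0,0,0],[0,0,0],1],[[0,0,0],[0,0,0],1]]' --grip_force 60

```text
time: 11.38
ee_pos: [0.4889, -0.2828, 0.0586]
tool_rot: [2.356, 2.076, 0.001]
contact_force: [1.1, 0.6, 5.8]
gripper_width: 0.228
```

Request:
servo_tool --plan '[[[0,0,0.8],[0,0,0],1],[[0,0,1.7],[0,0,0],1],[[0,0,2.5],[0,0,0],1],[[0,0,2.5],[0,0,0],1],[[0.4,0.6,2],[0,0,0],1],[[1.0,1.7,0.5],[0,0,1.2],1],[[1.6,2.6,0],[0,0,1.2],1],[[1.8,2.9,0],[0,0,1.2],1],[[1.8,2.9,0],[0,0,1.2],1],[[1.8,2.9,0],[0,0,1.2],1],[[1.8,2.9,0],[0,0,1.2],1],[[1.8,2.9,0],[0,0,1.2],1],[[1.7,2.7,0],[0,0,1.2],1],[[1.2,1.8,0],[0,0,1.2],1],[[0.6,1.0,0],[0,0,1.2],1],[[0,0,0],[0,0,0.7],1],[[0,0,0],[0,0,0],1],[[0,0,0],[0,0,0],1]]'

```text
time: 12.88
ee_pos: [0.6428, -0.0345, 0.158]
tool_rot: [-2.114, -2.324, 0.001]
contact_force: [-0.6, -0.2, -2.1]
gripper_width: 0.224
```

Run:
```python
from h import *
s=manip.state();p=s["ee_pos"];r=s["tool_rot"]
yaw=2*np.degrees(np.arctan2(r[1],r[0]))-90
print(p,r,yaw,s["contact_force"],s["gripper_width"])
a=imaging.snapshot("scene");cv2.imwrite("pics/a3.png",a)
print([manip.state()["contact_force"].round(1) for i in range(3)])
# station outline check: fit of walls in earlier picture (before scraper above)
img=cv2.imread("pics/a2.png").copy();
t=np.radians(5.5);R=np.array([[np.cos(t),-np.sin(t)],[np.sin(t),np.cos(t)]])
def draw(img,pts,col):
    w=np.array(pts,float);w[:,:2]=w[:,:2]@R.T+[.592,-.039]
    q=((proj("scene",w)-[200,120])*5).astype(int);cv2.polylines(img,[q.reshape(-1,1,2)],True,col,1)
c=cv2.resize(img[120:240,200:330],None,fx=5,fy=5)
draw(c,[[-.08,-.073,.07],[.08,-.073,.07],[.08,.073,.07],[-.08,.073,.07]],(0,255,0))
draw(c,[[-.08,-.065,.07],[.072,-.065,.07],[.072,.065,.07],[-.08,.065,.07]],(0,0,255))
cv2.imwrite("pics/f.png",c)
```

```text
[ 0.64275559 -0.03445679  0.15801583] [-2.11390566e+00 -2.32398210e+00  6.38688943e-04] -354.5796217465023 [-0.55932947 -0.18070549 -2.07898544] 0.2236552732683984
[array([-0.3, -0.7, -1.8]), array([-0.3, -0.7, -1.8]), array([-0.3, -0.7, -1.8])]
```

View pics/f.png

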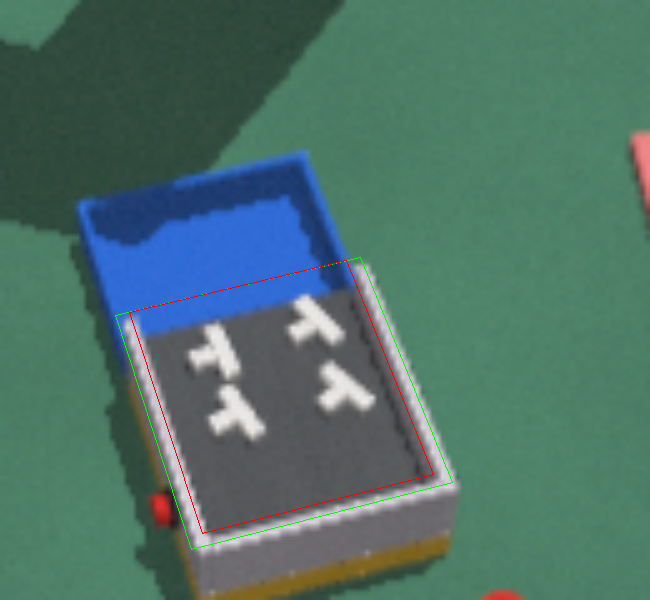

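The overlay agrees with the walls to within about 3 mm; the real walls lie slightly further to +y. Descend.

Request:
servo_tool --plan '[[[0,0.1,-1],[0,0,0],1],[[0,0,-1.5],[0,0,0],1],[[0,0,-1.5],[0,0,0],1],[[0,0,-1],[0,0,0],1],[[0,0,-0.2],[0,0,0],1],[[0,0,0],[0,0,0],1],[[0,0,0],[0,0,0],1]]'

```text
time: 13.52
ee_pos: [0.6434, -0.0328, 0.1063]
tool_rot: [2.113, 2.324, 0.001]
contact_force: [0.7, 0.2, -1.3]
gripper_width: 0.228
```

Request:
servo_tool --plan '[[[0,0,-0.15],[0,0,0],1],[[0,0,-0.15],[0,0,0],1],[[0,0,0],[0,0,0],1],[[0,0,0],[0,0,0],1]]'

```text
time: 13.85
ee_pos: [0.6434, -0.0325, 0.103]
tool_rot: [2.113, 2.325, 0.0]
contact_force: [-0.3, 0.0, -1.8]
gripper_width: 0.233
```

Free air reads about −1.8 N, so the target is about +3.2 N.

Request:
servo_tool --plan '[[[0,0,-0.15],[0,0,0],1],[[0,0,-0.15],[0,0,0],1],[[0,0,0],[0,0,0],1],[[0,0,0],[0,0,0],1]]'

```text
time: 14.18
ee_pos: [0.6434, -0.0325, 0.0999]
tool_rot: [2.113, 2.325, 0.0]
contact_force: [0.2, -0.1, -1.0]
gripper_width: 0.225
```

Request:
servo_tool --plan '[[[0,0,-0.1],[0,0,0],1],[[0,0,-0.1],[0,0,0],1],[[0,0,0],[0,0,0],1],[[0,0,0],[0,0,0],1]]'

```text
time: 14.52
ee_pos: [0.6434, -0.0325, 0.0979]
tool_rot: [2.113, 2.325, 0.0]
contact_force: [1.1, 0.8, 1.6]
gripper_width: 0.227
```

Request:
servo_tool --plan '[[[0,0,-0.1],[0,0,0],1],[[0,0,-0.05],[0,0,0],1],[[0,0,0],[0,0,0],1],[[0,0,0],[0,0,0],1]]'

```text
time: 14.85
ee_pos: [0.6434, -0.0325, 0.0964]
tool_rot: [2.113, 2.325, 0.0]
contact_force: [-0.0, 1.8, 3.3]
gripper_width: 0.23
```

Request:
servo_tool --plan '[[[0,0,0],[0,0,0],1]]'

```text
time: 14.93
ee_pos: [0.6434, -0.0325, 0.0964]
tool_rot: [2.113, 2.325, 0.0]
contact_force: [0.5, 0.7, 2.8]
gripper_width: 0.226
```

Request:
servo_tool --plan '[[[0,0,0],[0,0,0],1]]'

```text
time: 15.02
ee_pos: [0.6434, -0.0325, 0.0964]
tool_rot: [2.113, 2.325, 0.0]
contact_force: [1.2, 0.8, 4.1]
gripper_width: 0.224
```

Request:
servo_tool --plan '[[[-0.3,-0.03,0],[0,0,0],1],[[-0.5,-0.046,0],[0,0,0],1],[[-0.5,-0.046,0],[0,0,0],1],[[-0.5,-0.046,0],[0,0,0],1],[[-0.5,-0.046,0],[0,0,0],1],[[-0.5,-0.046,0],[0,0,0],1],[[-0.5,-0.046,0],[0,0,0],1],[[-0.5,-0.046,0],[0,0,0],1]]'

```text
time: 15.68
ee_pos: [0.6048, -0.0361, 0.0964]
tool_rot: [2.113, 2.325, 0.0]
contact_force: [3.0, 1.1, 3.7]
gripper_width: 0.224
```

Request:
servo_tool --plan '[[[-0.5,-0.046,0],[0,0,0],1],[[-0.5,-0.046,0],[0,0,0],1],[[-0.5,-0.046,0],[0,0,0],1],[[-0.5,-0.046,0],[0,0,0],1],[[-0.5,-0.046,0],[0,0,0],1]]'

```text
time: 16.1
ee_pos: [0.5798, -0.0384, 0.0963]
tool_rot: [2.113, 2.325, 0.0]
contact_force: [3.5, 1.1, 3.7]
gripper_width: 0.224
```

Request:
servo_tool --plan '[[[-0.5,-0.046,0],[0,0,0],1],[[-0.5,-0.046,0],[0,0,0],1],[[-0.5,-0.046,0],[0,0,0],1],[[-0.5,-0.046,0],[0,0,0],1],[[-0.5,-0.046,0],[0,0,0],1],[[-0.5,-0.046,0],[0,0,0],1],[[-0.5,-0.046,0],[0,0,0],1]]'

```text
time: 16.68
ee_pos: [0.5448, -0.0416, 0.0963]
tool_rot: [-2.113, -2.325, -0.0]
contact_force: [4.2, 0.5, 3.5]
gripper_width: 0.225
```

Request:
servo_tool --plan '[[[-0.5,-0.046,0],[0,0,0],1],[[-0.5,-0.046,0],[0,0,0],1],[[-0.5,-0.046,0],[0,0,0],1],[[-0.5,-0.046,0],[0,0,0],1],[[-0.5,-0.046,0],[0,0,0],1],[[-0.5,-0.046,0],[0,0,0],1],[[0,0,0],[0,0,0],1],[[0,0,0],[0,0,0],1]]'

```text
time: 17.35
ee_pos: [0.5142, -0.0444, 0.0961]
tool_rot: [-2.112, -2.324, 0.002]
contact_force: [-3.6, -0.1, 4.3]
gripper_width: 0.227
```

Run:
```python
from h import *
a=imaging.snapshot("scene");cv2.imwrite("pics/a4.png",a)
cv2.imwrite("pics/g.png",cv2.resize(a[120:240,190:340],(750,600)))
for r in models.spot_point("scene","chip0")[:6]: print(np.round(r["at"],3),r["score"])
```

```text
(no output)
```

View pics/g.png

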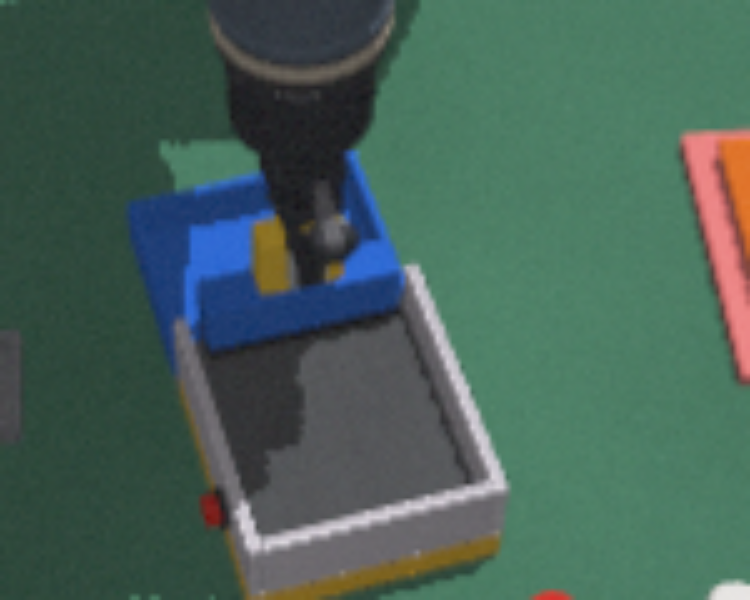

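The plate behind the scraper is empty. Push 5 mm further, lift and look.

Request:
servo_tool --plan '[[[-0.5,-0.046,0],[0,0,0],1],[[0,0,0],[0,0,0],1],[[0,0,1],[0,0,0],1],[[0,0,2],[0,0,0],1],[[0,0,2.5],[0,0,0],1],[[0,-1.5,1],[0,0,-1],1],[[0,-2.5,0],[0,0,-1.5],1],[[0,-3.4,0],[0,0,-1.5],1],[[-0.2,-3.5,0],[0,0,-1.5],1],[[-0.3,-3.5,0],[0,0,-1.5],1],[[-0.4,-3.5,0],[0,0,-1.5],1],[[-0.5,-2.7,0],[0,0,-1.5],1],[[-0.5,-1.8,0],[0,0,-1.5],1],[[-0.2,-1.0,0],[0,0,-1],1],[[0,0,0],[0,0,0],1],[[0,0,0],[0,0,0],1]]'

```text
time: 18.78
ee_pos: [0.4892, -0.2785, 0.1614]
tool_rot: [-2.353, -2.081, -0.0]
contact_force: [-0.1, 0.6, -1.9]
gripper_width: 0.225
```

Run:
```python
from h import *
a=imaging.snapshot("scene");b=imaging.snapshot("top")
cv2.imwrite("pics/h.png",np.hstack([cv2.resize(a[110:260,130:330],(533,400)),cv2.resize(b[140:260,200:270],(233,400))]))
for c in ("scene","top"):
  for r in models.spot_point(c,"chip0")[:6]: print(c,np.round(r["at"],3),round(r["score"],2))
s=manip.state();r=s["tool_rot"];print(s["ee_pos"],(2*np.degrees(np.arctan2(r[1],r[0]))-90)%180,s["contact_force"])
```

```text
scene [ 0.471 -0.018  0.014] 0.56
scene [ 0.484 -0.058  0.013] 0.47
top [ 0.487 -0.06   0.011] 0.63
top [0.499 0.004 0.019] 0.61
top [ 0.468 -0.021  0.015] 0.57
top [ 0.505 -0.069  0.024] 0.4
[ 0.48959002 -0.27775868  0.16141943] 173.07829441459774 [-0.01572569 -0.61915878 -2.12506204]
```

View pics/h.png

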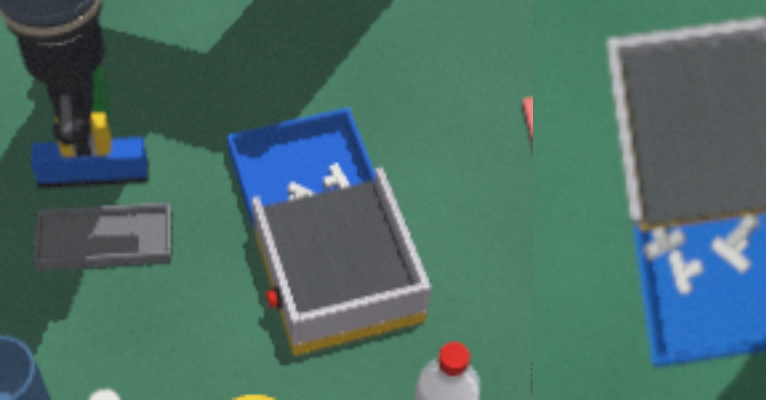

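All four trimmings lie in the blue tray (top crop (665,240), (685,270), (730,252), (745,232)) and the plate is empty. Next the scraper goes back.

Request:
servo_tool --plan '[[[0.3,-0.6,-1],[0,0,0],1],[[0,0,-2],[0,0,0],1],[[0,0,-2.5],[0,0,0],1],[[0,0,-2],[0,0,0],1],[[0,0,-1.3],[0,0,0],1],[[0,0,-0.7],[0,0,0],1],[[0,0,-0.4],[0,0,0],1],[[0,0,0],[0,0,0],1],[[0,0,0],[0,0,0],1]]'

```text
time: 19.73
ee_pos: [0.4927, -0.285, 0.0628]
tool_rot: [2.352, 2.081, 0.0]
contact_force: [0.5, 0.3, -1.1]
gripper_width: 0.229
```

Request:
servo_tool --plan '[[[0,0,-0.1],[0,0,0],1],[[0,0,-0.1],[0,0,0],1],[[0,0,0],[0,0,0],1],[[0,0,0],[0,0,0],1]]'

```text
time: 20.07
ee_pos: [0.4924, -0.2849, 0.0606]
tool_rot: [2.353, 2.081, 0.0]
contact_force: [0.4, 0.2, -1.4]
gripper_width: 0.227
```

Request:
servo_tool --plan '[[[0,0,-0.1],[0,0,0],1],[[0,0,-0.1],[0,0,0],1],[[0,0,0],[0,0,0],1],[[0,0,0],[0,0,0],1]]'

```text
time: 20.4
ee_pos: [0.4925, -0.2849, 0.0586]
tool_rot: [2.353, 2.081, 0.0]
contact_force: [-0.5, 1.2, 4.0]
gripper_width: 0.227
```

It is standing on the rest's floor. Release, lift and move clear.

Request:
servo_tool --plan '[[[0,0,0],[0,0,0],0.5],[[0,0,0],[0,0,0],0.2],[[0,0,0],[0,0,0],-0.2],[[0,0,0],[0,0,0],-0.6],[[0,0,0],[0,0,0],-0.6],[[0,0,0],[0,0,0],-0.6],[[0,0,1],[0,0,0],-0.6],[[0,0,2.5],[0,0,0],-0.6],[[0,0,3.5],[0,0,0],-0.6],[[0,0,3.5],[0,0,0],-0.6],[[0,0,3],[0,0,0],-0.6],[[-1.5,2.5,0],[0,0,0],-0.6],[[-2,3,0],[0,0,0],-0.6],[[-2,3,0],[0,0,0],-0.6],[[-2,3,0],[0,0,0],-0.6],[[-1.5,2,0],[0,0,0],-0.6],[[0,0,0],[0,0,0],-0.6],[[0,0,0],[0,0,0],-0.6]]'

```text
time: 21.9
ee_pos: [0.4021, -0.1492, 0.1944]
tool_rot: [2.351, 2.082, 0.001]
contact_force: [0.8, -0.7, -0.5]
gripper_width: 0.801
```

Run:
```python
from h import *
a=imaging.snapshot("scene");b=imaging.snapshot("top")
cv2.imwrite("pics/i.png",np.vstack([cv2.resize(a[70:310],(640,300)),cv2.resize(b[80:305],(640,281))]))
for n in ("scraper","chip0","lid"):
 for c in ("scene","top"):
  for r in models.spot_point(c,n)[:5]: print(n,c,np.round(r["at"],3),round(r["score"],2))
print(manip.state()["ee_pos"],manip.state()["contact_force"])
```

```text
scraper scene [ 0.329 -0.274 -0.003] 0.84
scraper scene [ 0.509 -0.465 -0.001] 0.65
scraper scene [ 0.492 -0.285  0.004] 0.58
scraper top [ 0.506 -0.466 -0.001] 0.59
scraper top [ 0.489 -0.058  0.01 ] 0.3
chip0 scene [ 0.486 -0.061  0.014] 0.48
chip0 scene [ 0.47  -0.019  0.014] 0.48
chip0 top [ 0.487 -0.061  0.013] 0.57
chip0 top [0.499 0.004 0.016] 0.51
chip0 top [ 0.502 -0.068  0.026] 0.5
chip0 top [ 0.469 -0.02   0.014] 0.45
lid scene [0.499 0.309 0.01 ] 0.92
lid scene [ 0.497 -0.285  0.   ] 0.64
lid top [0.503 0.313 0.013] 0.68
lid top [ 0.507 -0.072  0.025] 0.25
[ 0.40243368 -0.1501717   0.19313816] [-0.23888442 -0.08526437  0.12492312]
```

View pics/i.png

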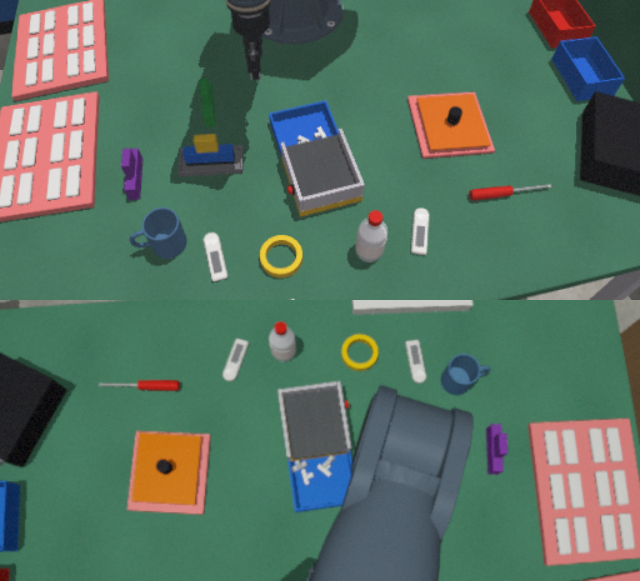

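The scraper stands in its rest (210,150). The trimmings are in the tray, the cover is on the pad, and the bystanders are untouched. Handing in.

```bash
python3 -c "
from rig import close_job
print(close_job())"
```

```text
the job is handed in; nothing more can be done
None
```

I finished the job and handed it in at about 22 s on the robot's clock, against the 67 s limit.

- **Cover:** I lifted it by the knob and set it down knob up. It landed about 5–8 mm from the pad's middle by the networks' estimate; the limit is 35 mm. The load came off slowly, and a final 1 mm step pressed it down with about 15 N.
- **Sweep:** I pressed the plate at the back end to about 5 N over free air, roughly 3 mm of give worked out from the force. I held that height to about 5 mm past the first stop. Vertical force stayed at 3.5–4.3 N where I read it. The plate's travel itself is not reported, so I could not check it directly.
- **Trimmings:** After the sweep the plate is empty and all four trimmings are in the blue tray, by picture and the top camera's network. The scene camera's network reported only two of them.
- **Scraper:** It stands in its grey rest about 4 mm from where it was, and the gripper is clear of everything with forces near zero.
- **Bystanders:** They appear unmoved in the last pictures.

Disagreements:
- The two cameras differed by 2–3 mm on the nest.
- The networks also gave false hits, such as the look-alikes for "scraper" and the rest for "lid". I ruled these out in the pictures.

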